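# Raise the pop-up grill lamp from the teak bin and hold it up

### The job

Fold the lid of the teak bin up until it stands upright and leave it standing there. Then press the release button inside the bin so that the telescoping lamp comes free, pull the lamp straight up past its first stop to its second stop (fully out), and finish while still holding it up there, because it sinks back if let go. Leave the bowl, pastry brush, shaker and trivet where they are.

Things in the scene. Friction and masses are not known exactly. Their poses are not given: they have to be found in the camera images.
- bin: Teak bin, fixed to the ledge, 180 (local x) x 260 (local y) x 100 mm high, walls 10 mm, open top. Origin: centre of its underside; z up. It stands turned so that its local x points roughly to the robot's left (yaw about 1.22 to 1.92 rad). The inner deck lies 50 mm above the origin. In its frame: lid hinge along y at x = +90, z = 105 mm; lamp axis at x = -15, y = -50 mm; release button axis at x = -15, y = +60 mm.
- lid (a joint): Angle of the bin's lid in rad: 0 closed flat, 1.57 upright, end stop 2.1. The hinge is stiff: the lid stays at any angle where it is left; moving it takes about 3 to 6 N at its bar. It starts partly open (0.35 to 0.75). The lid is a teak panel 180 mm from hinge to free edge, 260 mm wide, 10 mm thick.
- lid_hinge (a point): Middle of the hinge axis (along the bin's y), on the bin's local +x rim, 105 mm above the ledge.
- lid_bar (a point): Middle of the steel grab bar of the lid: round, 12 mm diameter, 100 mm long, parallel to the hinge and 220 mm from it, 40 mm beyond the lid's free edge, on two 8 mm posts at its ends. It moves with the lid on a circle about the hinge: in the bin's frame x = 90 - 220 cos(angle), z = 105 + 220 sin(angle) mm. The round bar can turn between the fingers while the tool keeps pointing down.
- release (a joint): Travel in m of the release button on the deck, 0 (out) to 0.006 (fully down, about 5 N). Pressed vertically down about 4 mm or more it frees the lamp; after that it stays about 4 mm down.
- release_top (a point): Centre of the top face of the release button: a plain metal disc 26 mm in diameter in a low dark housing on the deck, beside the lamp.
- mast (a joint): How far the lamp is pulled out, in m, straight up: 0 stowed and latched. Once the button has been pressed it pops up by itself about 0.013 to 0.025 m. First stop: a catch at about 0.055, where the pull rises to about 6 to 9 N before the lamp goes on through. Second stop: the hard end at 0.12, where a spring and its weight pull it down with about 6 N; let go there it sinks back to about 0.065.
- lamp_grip (a point): Point on the axis of the telescoping lamp's head, at the height to grip it from above; stowed it lies 80 mm above the ledge, 30 mm above the deck. The head is an upright round cylinder: aluminium cap 44 mm in diameter, from 10 mm below to 16 mm above this point, over a white diffuser 38 mm in diameter and 16 mm high; it rides on a steel mast 16 mm in diameter.
- bowl: Empty stainless mixing bowl, 150 mm across, 65 mm high; origin under its centre. Bystander.
- pastry_brush: Pastry brush lying flat, 160 mm long; origin under its middle. Bystander.
- shaker: Pale translucent acrylic shaker with metal cap, 60 mm diameter, 110 mm high, standing; origin under its centre. Bystander.
- trivet: Round cast iron trivet, about 144 mm across, 18 mm high; origin under its centre. Bystander.

How it is judged:
By the outcome, as a careful person would: the job done as asked, in the order asked, and still so for the second after the job is handed in, while the arm keeps its last pose, push and grip.
It also fails if it takes over 64 s, if anything falls off the work surface, if the arm or the gripper's body presses on something with over 40 N, if the wrist force passes 120 N, or if a joint passes its speed limit or range.

### The arm

A 7-joint arm with a two-finger parallel gripper is mounted at the origin on the work surface. World frame = base frame: x ahead of the robot, y to its left, z up, the work surface at z = 0. Lengths are in m, angles in rad, forces in N, time in s.
With the tool pointing down it reaches from about 0.4 to 0.85 m from the base axis. Payload 4.5 kg.
Tool frame: the origin (TCP) lies on the centre line of the jaws, within the pads' length; the fingertips stand r.tcp_to_tips ahead of it and the grasp point (between the pads) lies 11 mm behind it (r.tcp_to_tips is the distance from the TCP to the fingertips, in m); y points along the fingers, x is the direction in which the jaws open and shut, and the axes are right-handed (so a half turn about y gives the same grasp; the last joint's range is limited). The gripper opens to 88 mm and grips with 3 to 60 N. Pads are 18 mm wide; open, the fingers measure 123 mm over their backs; the gripper's body (75 mm by 187 mm) begins 45 mm behind the grasp point.
Start: joints at [-1.188, 0.689, -0.195, 1.565, 0.157, 0.902, -0.215], TCP at [0.214, 0.587, 0.247] pointing down, gripper open.
Joint ranges: [-3.01, 3.01], [-0.46, 2.08], [-1.47, 1.51], [0.13, 2.56], [-1, 4.14], [0.04, 2.09], [-2.66, 2.66]. Speed limits (rad/s): [2.57, 2.57, 3.14, 3.14, 3.14, 3.14, 3.14].

### API

Orientations are given as a unit quaternion [x, y, z, w].
In Python, from plant import r gives the robot as it stands. The module is installed in compiled form; this text tells all that it offers.
- The arm moves only by the shell command python3 -m inch 'ROWS' [OPENING] [FORCE]. ROWS is text: rows parted by semicolons, each of 4 numbers parted by spaces: the shift along the tool's x, y, z in mm, then the turn about the tool's y in degrees. In form: x y z spin; .... A call has 1 to 10 rows; each row is the pose to reach, as a shift and turn from the pose commanded when the call began, along the tool's axes at that moment; what a row does not reach only later rows make up. A row lasts 1/10 s, in which the tool goes at most 50 mm and 8.59 degrees, less where a joint would pass 70% of its speed; a pose out of reach is approached as far as the arm can. A call with a gripper value outside its range is refused whole. OPENING is the gripper command: -1 is shut, 1 is fully open, values between are in proportion, set as the call begins (- or left out, the last holds). The fingers move at their own pace and stop on an object; FORCE is the grip in N (left out, the last holds). Time passes only in rows, so rows that repeat a pose let the fingers close. It gives the time, the measured TCP pose, the force and the opening at its end, in the units of the state.
- r.get_state(): the state, without advancing time (a new reading comes with each control period).
- r.snapshot(name): name is "scene" or "side" or "wrist"; returns a dict with "frame" (400x640x3 uint8, red, green, blue), "intrinsics" (3x3 intrinsics, pixels), "R" (3x3) and "t" (3): a world point X has camera coordinates R X + t. Camera axes: x right, y down, z forward; pixel columns grow to the right and rows downward; lengths in m; the calibration is good to about 2 mm. A picture is of the moment at which its call begins. There is no depth.
- r.finish_job(): hands the job in, once; it reports no verdict.
Trained networks look in the newest picture that a camera, given by its name, has taken for a name from the list of things; names that differ only in an ending like _2 or _b are one class to them, and where a whole thing is asked for, a point or a joint stands for the part that bears it (a point fixed in the world has none). Each returns a list of dicts, best first, with "p" (0 to 1); they miss things now and then, are a little off and sometimes report something else, mostly with a low value. They report only what shows in the picture. A call takes as long as a camera call.
- r.trace(camera, name): "region" (400x640 bool, what is visible of it) and "centre" ([row, column] in pixels, amid what is visible of it).
- r.tip_of(camera, name): "centre" ([row, column] in pixels: a listed point, or the origin of a listed thing).
The state is a dict: "clock": time; "q": joint angles; "qd": joint speeds; "joint_torque": joint torques, N m; "tool_pos": TCP position; "eef_rot": TCP orientation; "contact_force": force on the tool from outside, world axes, zero at the start; "moment": the same for the moment, N m; "opening": opening from 0.0 (shut) to 1.0 (fully open).
Only numpy, scipy, OpenCV 4.12 (cv2) and the standard library are available. Lean on these libraries where they do the work, as an engineer would, in place of code of your own. Each camera call takes 0.05 s, during which the arm holds its last target.

## Working session

There is one attempt and no reset: what is moved stays moved. The work goes in short steps, Python scripts to look and compute and a shell command to move; the robot and the scene stay as the last step left them, time stands still between calls to the robot, and variables do not carry over. Pictures are saved under pics/ and viewed, and the job is handed in when it is done.

```bash
mkdir -p pics; cat > h.py <<'E'
import numpy as np, cv2
from plant import r
from scipy.spatial.transform import Rotation as Ro
def snap(c,fn=None):
    s=r.snapshot(c)
    if fn: cv2.imwrite('pics/'+fn,s['frame'][:,:,::-1])
    return s
def ray(s,rc):
    K=np.array(s['intrinsics']);R=np.array(s['R']);t=np.array(s['t'])
    d=R.T@np.linalg.solve(K,[rc[1],rc[0],1]); return -R.T@t,d/np.linalg.norm(d)
def tri(rs):
    A=np.zeros((3,3));b=np.zeros(3)
    for o,d in rs:
        P=np.eye(3)-np.outer(d,d);A+=P;b+=P@o
    x=np.linalg.solve(A,b); return x,[np.linalg.norm((np.eye(3)-np.outer(d,d))@(x-o)) for o,d in rs]
def atz(o,d,z): return o+d*(z-o[2])/d[2]
def proj(s,X):
    c=np.array(s['R'])@X+np.array(s['t']);p=np.array(s['intrinsics'])@c;return p[1]/p[2],p[0]/p[2]
E
python3 - <<'E'
from h import *
st=r.get_state();print({k:np.round(v,3) for k,v in st.items()}, r.tcp_to_tips)
print(Ro.from_quat(st['eef_rot']).as_matrix().round(3))
S={c:snap(c,c+'0.png') for c in ['scene','side','wrist']}
for n in ['lid_hinge','lid_bar','release_top','lamp_grip','bin','bowl','pastry_brush','shaker','trivet']:
    rs=[]
    for c in S:
        o=r.tip_of(c,n)
        print(n,c,[(np.round(x['centre'],1),round(x['p'],2)) for x in o[:2]])
        if o and o[0]['p']>.4 and c!='wrist': rs.append(ray(S[c],o[0]['centre']))
    if len(rs)>1: x,e=tri(rs);print('   ',x.round(4),np.round(e,4))
print(r.get_state()['clock'])
E
```

```text
{'clock': np.float64(0.0), 'q': array([-1.188,  0.69 , -0.195,  1.566,  0.157,  0.902, -0.215]), 'qd': array([-0.002,  0.   ,  0.002,  0.001,  0.001,  0.   ,  0.   ]), 'joint_torque': array([-1.0000e-03, -5.2754e+01, -1.2670e+00, -1.5343e+01, -5.3000e-02,
        7.0000e-03,  0.0000e+00]), 'tool_pos': array([0.213, 0.587, 0.246]), 'eef_rot': array([ 0.58 ,  0.405, -0.406, -0.579]), 'contact_force': array([ 0.601,  1.297, -0.433]), 'moment': array([ 0.021, -0.037, -0.019]), 'opening': np.float64(1.003)} 0.008
[[ 0.342 -0.001 -0.94 ]
 [ 0.94  -0.002  0.342]
 [-0.002 -1.    -0.   ]]
lid_hinge scene [(array([196.2, 375.6]), 0.94)]
lid_hinge side [(array([160.1, 292.2]), 0.91)]
lid_hinge wrist []
    [0.5809 0.1303 0.1067] [0.0009 0.0009]
lid_bar scene [(array([157.4, 309.8]), 0.75)]
lid_bar side [(array([167.2, 338.8]), 0.73), (array([202.9, 299.7]), 0.45)]
lid_bar wrist []
    [ 0.5901 -0.0496  0.2347] [0.0061 0.0061]
release_top scene [(array([195.7, 328.9]), 0.61)]
release_top side [(array([198.8, 300.5]), 0.58)]
release_top wrist []
    [0.5254 0.0195 0.0787] [0.002 0.002]
lamp_grip 
[... 217 characters left out ...]
, (array([219.1, 341.6]), 0.33)]
bin side []
bin wrist []
bowl scene [(array([234.3, 472.8]), 0.69)]
bowl side [(array([128.3, 261.4]), 0.59)]
bowl wrist []
    [0.6454 0.3934 0.0008] [0.0023 0.0023]
pastry_brush scene [(array([258.3, 166.6]), 0.84), (array([186. , 437.3]), 0.5)]
pastry_brush side [(array([297.3, 439.5]), 0.83)]
pastry_brush wrist []
    [ 0.6395 -0.4057  0.0058] [0.0057 0.0057]
shaker scene [(array([208.1, 181. ]), 0.6)]
shaker side [(array([337.8, 377.4]), 0.74)]
shaker wrist []
    [ 0.4405 -0.3912  0.0087] [0.0007 0.0007]
trivet scene [(array([189.5, 437.4]), 0.81)]
trivet side [(array([156. , 205.1]), 0.77)]
trivet wrist []
    [0.4289 0.3886 0.0042] [0.0047 0.0047]
1.5
```

View pictures.

View pics/scene0.png

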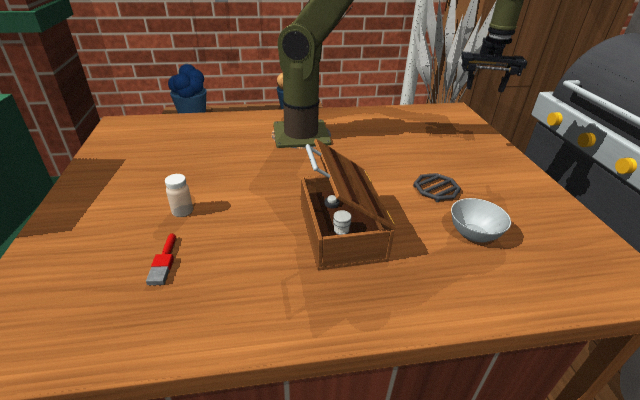

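View pics/side0.png

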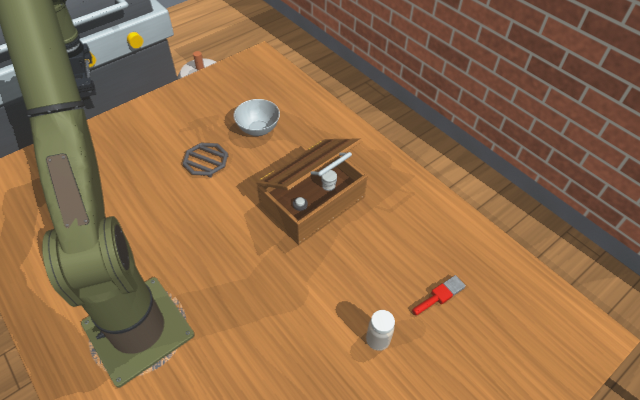

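The scene view faces the robot. The bin sits around (345,220), with the lamp cap at (342,218), the button at (332,200) and the grab bar at (312,157). In the side view the lamp is at (329,178), the button at (300,202) and the bar at (333,164). Next I fit the bin pose to these points.

```bash
python3 - <<'E'
from h import *
from scipy.optimize import least_squares
S={c:snap(c) for c in ['scene','side']}
obs=[]
for c in S:
    for n in ['lid_hinge','lid_bar','release_top','lamp_grip']:
        o=r.tip_of(c,n); print(c,n,[(np.round(x['centre'],1),round(x['p'],2)) for x in o[:3]])
    o=r.trace(c,'lid_bar')[0]; m=o['region'];ys,xs=np.nonzero(m);print(c,o['p'],m.sum(),xs.min(),xs.max(),ys.min(),ys.max(),o['centre'])
    im=S[c]['frame'].copy(); im[m]=[255,0,255]; cv2.imwrite(f'pics/bar_{c}.png',cv2.resize(im[100:300,220:420],None,fx=3,fy=3)[:,:,::-1])
O={'scene':{'lid_hinge':(196.2,375.6),'release_top':(195.7+3.5,330),'lamp_grip':(218.3,340.5),'lid_bar':(157.4,312)},
'side':{'lid_hinge':(160.1,292.2),'release_top':(200.5,300.5),'lamp_grip':(174.2,329.7),'lid_bar':(165,334)}}
# corner of bar ends etc
def model(p):
    x,y,yaw,th,zr=p;c,s=np.cos(yaw),np.sin(yaw)
    L={'lid_hinge':(.09,0,.105),'release_top':(-.015,.06,zr),'lamp_grip':(-.015,-.05,.08),'lid_bar':(.09-.22*np.cos(th),0,.105+.22*np.sin(th))}
    return {k:np.array([x+c*a-s*b,y+s*a+c*b,z]) for k,(a,b,z) in L.items()}
def res(p):
    M=model(p);return np.concatenate([np.subtract(proj(S[c],M[k]),O[c][k]) for c in O for k in O[c]]+[[(p[4]-.065)*200]])
f=least_squares(res,[.58,.04,1.5,.6,.065],loss='soft_l1');print(f.x.round(4));print(res(f.x).round(1))
print({k:v.round(4) for k,v in model(f.x).items()})
E
```

```text
scene lid_hinge [(array([194.9, 374.5]), 0.64)]
scene lid_bar [(array([155.2, 309.2]), 0.77), (array([196.7, 330.9]), 0.22)]
scene release_top [(array([197.4, 329.8]), 0.55)]
scene lamp_grip [(array([216.5, 341.8]), 0.91)]
scene 0.77 2711 306 393 140 228 [182.1, 351.5]
side lid_hinge [(array([162.1, 295.5]), 0.7)]
side lid_bar [(array([163.7, 334.4]), 0.58), (array([299.1, 437.6]), 0.33)]
side release_top [(array([197.8, 303.5]), 0.49)]
side lamp_grip [(array([177.1, 328.2]), 0.48)]
side 0.95 2276 257 360 139 189 [166.1, 311.3]
[0.5844 0.0416 1.612  0.6464 0.0659]
[ 0.3  0.6 -0.3  1.   2.   0.3 -0.2 -2.1  0.4 -0.1  0.7 -0.6  4.2 -0.7
 -1.3  1.1  0.2]
{'lid_hinge': array([0.5807, 0.1315, 0.105 ]), 'release_top': array([0.5251, 0.0241, 0.0659]), 'lamp_grip': array([0.635 , 0.0286, 0.08  ]), 'lid_bar': array([ 0.5879, -0.044 ,  0.2375])}
```

```bash
cat >> h.py <<'E'
def b2w(p,L,):
    c,s=np.cos(p[2]),np.sin(p[2]);a,b,z=L
    return np.array([p[0]+c*a-s*b,p[1]+s*a+c*b,z])
def wire(s,p,th,fn,crop,k=3,hr=.066,ext=0):
    y0,y1,x0,x1=crop
    im=cv2.resize(s['frame'][y0:y1,x0:x1],None,fx=k,fy=k,interpolation=cv2.INTER_CUBIC)[:,:,::-1].copy()
    def px(L):
        a,b=proj(s,b2w(p,L));return (int((b-x0+.5)*k),int((a-y0+.5)*k))
    def line(A,B,col): cv2.line(im,px(A),px(B),col,1,cv2.LINE_AA)
    c4=[(-.09,-.13),(.09,-.13),(.09,.13),(-.09,.13)]
    for i in range(4):
        for z in (0,.1): line((*c4[i],z),(*c4[(i+1)%4],z),(0,255,0))
        line((*c4[i],0),(*c4[i],.1),(0,255,0))
    f=lambda d,y:(.09-d*np.cos(th),y,.105+d*np.sin(th))
    for A,B in [((0,-.13),(.18,-.13)),((.18,-.13),(.18,.13)),((.18,.13),(0,.13)),((0,.13),(0,-.13)),((.22,-.05),(.22,.05))]: line(f(*A),f(*B),(255,255,0))
    for (cx,cy,z,rr) in [(-.015,-.05,.096+ext,.022),(-.015,-.05,.07+ext,.022),(-.015,.06,hr,.013)]:
        q=[(cx+rr*np.cos(a),cy+rr*np.sin(a),z) for a in np.linspace(0,6.283,25)]
        for A,B in zip(q,q[1:]): line(A,B,(255,0,255))
    cv2.imwrite('pics/'+fn,im)
E
python3 - <<'E'
from h import *
p=[.5844,.0416,1.612]
for c in ['scene','side']:
    wire(snap(c),p,.6464,f'w_{c}.png',(120,290,230,430),4)
E
```

```text
(no output)
```

View pics/w_scene.png

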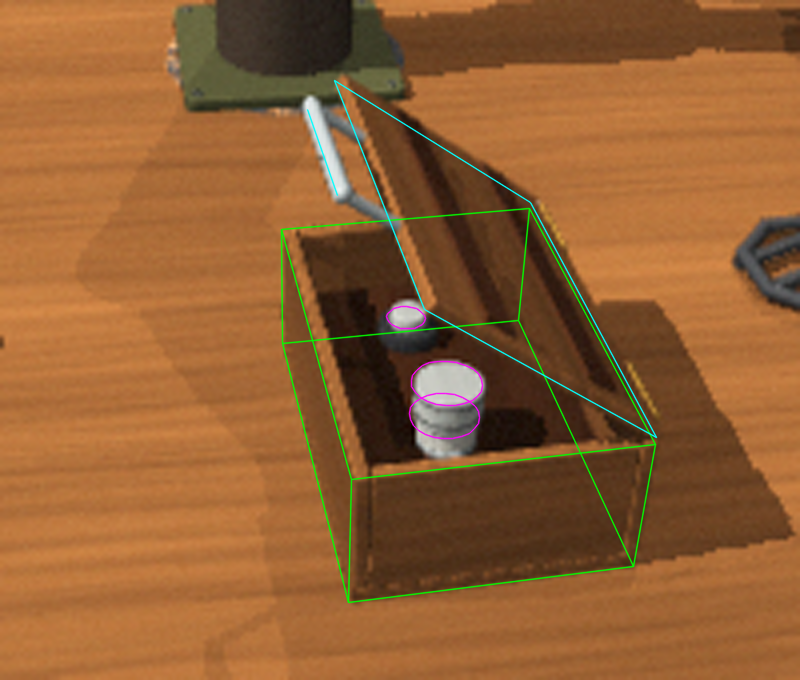

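View pics/w_side.png

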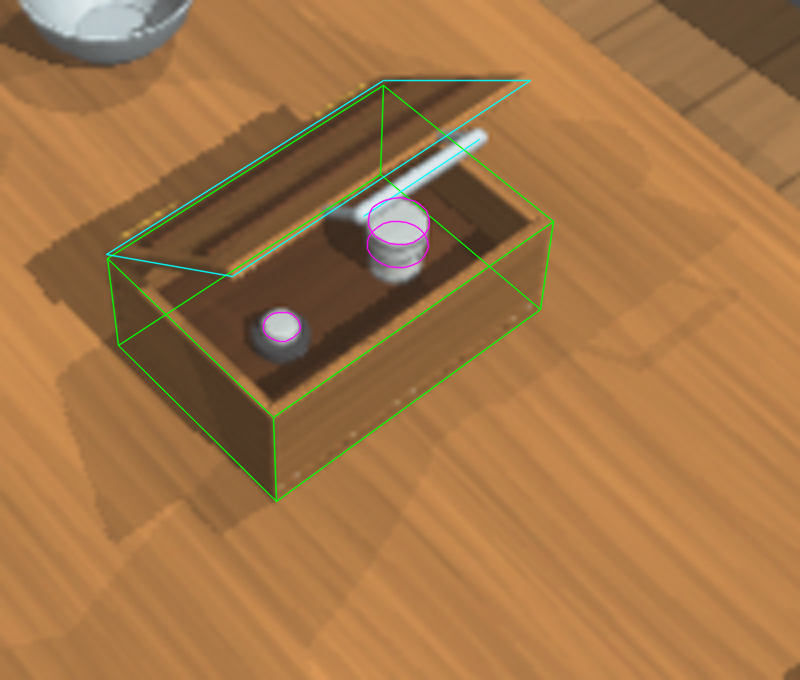

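```bash
cat >> h.py <<'E'
def rel(X,yaw=None):
    "tool-frame shift (mm) and spin to put TCP at X, tool-x heading yaw (mod pi)"
    st=r.get_state();M=Ro.from_quat(st['eef_rot']).as_matrix()
    d=M.T@(np.array(X)-st['tool_pos'])*1000
    cur=np.arctan2(M[1,0],M[0,0])
    sp=None
    if yaw is not None:
        e=(yaw-cur+np.pi/2)%np.pi-np.pi/2; sp=-np.degrees(e)
    print('t',round(float(st['clock']),2),'tcp',np.round(st['tool_pos'],4),'yaw',round(cur,4),'F',np.round(st['contact_force'],1),'open',round(float(st['opening']),3))
    print('shift',d.round(1),'spin',sp)
    return d
E
python3 -m inch '-32 -20 -39 -2; -64 -40 -78 -4; -96 -60 -117 -6; -128 -80 -156 -8; -160 -100 -195 -10; -192 -100 -234 -12; -224 -100 -273 -14; -256 -100 -312 -16; -288 -100 -351 -18; -320 -100 -390 -20'
python3 - <<'E'
from h import *
print(r.get_state()['q'].round(2))
rel([.588,-.044,.32],1.612)
E
```

```text
clock: 3.2
tool_pos: [0.4601, 0.1708, 0.3471]
eef_rot: [0.5, 0.501, -0.5, -0.499]
contact_force: [1.1, 0.7, -0.2]
opening: 1.0
[-0.24  0.39 -0.3   1.81  0.14  0.96  0.97]
t 3.2 tcp [0.4601 0.1708 0.3471] yaw 1.5727 F [ 1.1  0.7 -0.2] open 1.0
shift [-215.1   27.1 -127.4] spin -2.2534739618698274
```

```bash
python3 -m inch '-43 0 -25 -1; -86 0 -50 -2; -129 0 -76 -2.3; -172 0 -102 -2.3; -215 0 -127 -2.3; -215 5 -127 -2.3; -215 5 -127 -2.3'
python3 - <<'E'
from h import *
S={c:snap(c,c+'1.png') for c in ['scene','side','wrist']}
for n in ['lid_bar','lamp_grip','release_top']:
  for c in S: print(n,c,[(np.round(x['centre'],1),round(x['p'],2)) for x in r.tip_of(c,n)[:2]])
  print({c:np.round(proj(S[c],np.array(x)),1) for c in S for x in [dict(lid_bar=[.5879,-.044,.2375],lamp_grip=[.635,.0286,.08],release_top=[.5251,.0241,.0659])[n]]})
rel([.588,-.044,.2375-.011],1.612)
E
```

```text
clock: 3.9
tool_pos: [0.5861, -0.0435, 0.3407]
eef_rot: [-0.49, -0.509, 0.51, 0.491]
contact_force: [0.5, 1.2, -0.3]
opening: 1.0
lid_bar scene [(array([157.9, 311.5]), 0.7)]
lid_bar side [(array([166.4, 335.9]), 0.66), (array([175.8, 328. ]), 0.25)]
lid_bar wrist [(array([208., 320.]), 0.56)]
{'scene': array([157.2, 309.9]), 'side': array([163.8, 335.1]), 'wrist': array([205. , 315.8])}
lamp_grip scene [(array([217.8, 340.3]), 0.81)]
lamp_grip side [(array([178. , 329.5]), 0.73)]
lamp_grip wrist []
{'scene': array([220.3, 340.8]), 'side': array([178.4, 329.1]), 'wrist': array([202.3, 369.7])}
release_top scene [(array([196.4, 328.4]), 0.64)]
release_top side [(array([199.2, 301.6]), 0.42)]
release_top wrist []
{'scene': array([198.9, 331. ]), 'side': array([201.2, 299.9]), 'wrist': array([117.9, 372.3])}
t 4.5 tcp [ 0.5863 -0.0421  0.3418] yaw 1.6115 F [-0.2 -0.2  1. ] open 1.0
shift [ -2.  115.3  -1.6] spin -0.026836554617383854
```

View pics/wrist1.png

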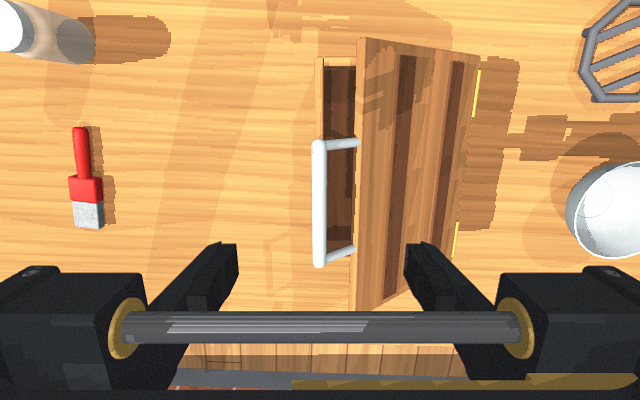

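View pics/scene1.png

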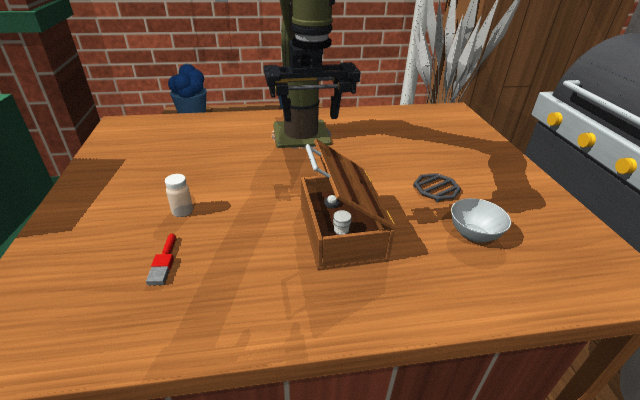

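```bash
python3 -m inch '0 30 0 0; 0 60 0 0; 0 90 0 0; 0 115 0 0; 0 115 0 0' && python3 -m inch '0 0 0 0; 0 0 0 0; 0 0 0 0; 0 0 0 0; 0 0 0 0; 0 0 0 0' -0.85 25
python3 - <<'E'
from h import *
snap('wrist','wrist2.png');snap('side','side2.png')
rel([.588,-.044,.2375-.011],1.612)
E
```

```text
clock: 5.0
tool_pos: [0.5841, -0.0424, 0.2236]
eef_rot: [-0.488, -0.508, 0.512, 0.492]
contact_force: [-1.2, -0.5, 0.3]
opening: 1.0
clock: 5.6
tool_pos: [0.5865, -0.0423, 0.227]
eef_rot: [0.49, 0.51, -0.51, -0.49]
contact_force: [-0.5, 0.4, -0.1]
opening: 0.474
t 5.7 tcp [ 0.5864 -0.0423  0.2268] yaw 1.6113 F [ 1.3  0.6 -0.1] open 0.388
shift [-1.8  0.3 -1.5] spin -0.04230883658000172
```

View pics/wrist2.png

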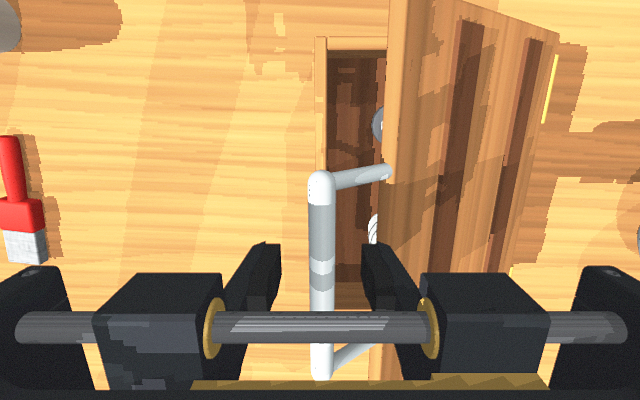

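View pics/side2.png

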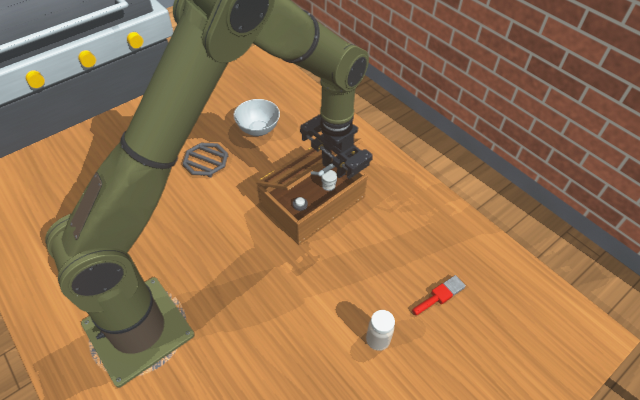

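The bar is at column ~321, between the fingers at about 270 and 370, and the fingers are still closing.

```bash
python3 -m inch '0 0 0 0; 0 0 0 0; 0 0 0 0; 0 0 0 0; 0 0 0 0; 0 0 0 0' -1 25
python3 - <<'E'
from h import *
snap('wrist','wrist3.png')
rel([.588,-.044,.2375-.011],1.612)
E
```

```text
clock: 6.3
tool_pos: [0.5863, -0.042, 0.2266]
eef_rot: [0.49, 0.51, -0.51, -0.49]
contact_force: [0.3, 1.5, -0.8]
opening: 0.12
t 6.35 tcp [ 0.5863 -0.042   0.2266] yaw 1.6115 F [ 0.6  0.3 -1.3] open 0.118
shift [-2.   0.1 -1.6] spin -0.029928349833808193
```

View pics/wrist3.png

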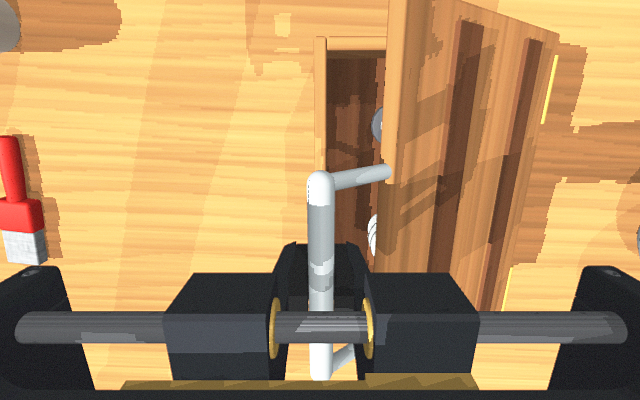

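Gripped: the opening stopped at 0.12, which is about 10.6 mm on the 12 mm bar. Now I swing the lid along its arc.

```bash
python3 -m inch '7 -8.5 0 0; 14 -17 0 0; 22 -24.5 0 0; 30 -32 0 0; 38.5 -39 0 0; 47 -45.5 0 0; 56.5 -51.5 0 0; 66 -57.5 0 0; 75.5 -62.5 0 0; 85.5 -67 0 0'
python3 - <<'E'
from h import *
rel([.588,-.044,.2375-.011],1.612)
th=1.155
S=snap('scene');wire(S,[.5844,.0416,1.612],th,'w2.png',(80,280,230,430),3)
S=snap('side');wire(S,[.5844,.0416,1.612],th,'w2s.png',(80,280,230,430),3)
E
```

```text
clock: 7.35
tool_pos: [0.5824, 0.0438, 0.2931]
eef_rot: [-0.489, -0.51, 0.511, 0.49]
contact_force: [4.4, 1.4, -15.6]
opening: 0.117
t 7.35 tcp [0.5824 0.0438 0.2931] yaw 1.6118 F [  4.4   1.4 -15.6] open 0.117
shift [-87.9  66.7  -2.1] spin -0.01023280386302162
```

View pics/w2.png

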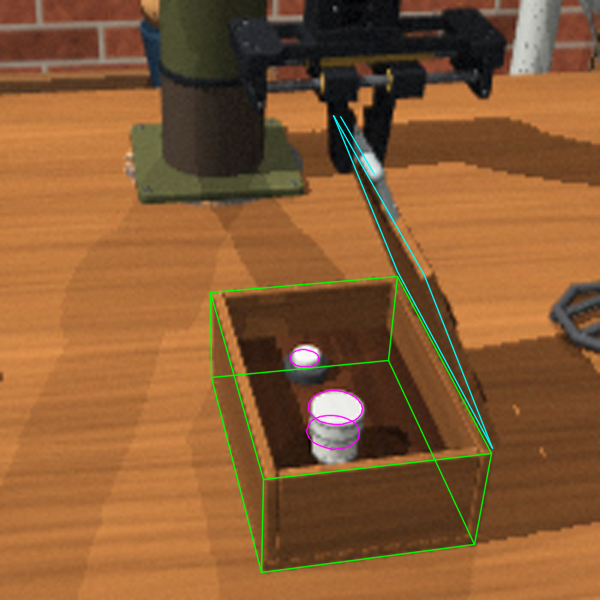

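```bash
python3 -m inch '10 -2.5 0 0; 20.5 -5.5 0 0; 31 -8.5 0 0; 42 -11 0 0; 52.5 -13 0 0; 63.5 -14.5 0 0; 74.5 -15.5 0 0; 85 -16 0 0; 89 -16 0 0; 89 -16 0 0'
python3 - <<'E'
from h import *
rel([.581,.1315,.314],1.612)
th=1.57
S=snap('scene');wire(S,[.5844,.0416,1.612],th,'w3.png',(80,280,230,430),3)
S=snap('side');wire(S,[.5844,.0416,1.612],th,'w3s.png',(80,280,230,430),3)
E
```

```text
clock: 8.45
tool_pos: [0.5786, 0.1342, 0.3094]
eef_rot: [0.488, 0.511, -0.51, -0.49]
contact_force: [-3.5, 0.1, -4.9]
opening: 0.1
t 8.45 tcp [0.5786 0.1342 0.3094] yaw 1.6132 F [-3.5  0.1 -4.9] open 0.1
shift [-2.8 -4.6 -2.2] spin 0.06969255079399372
```

View pics/w3.png

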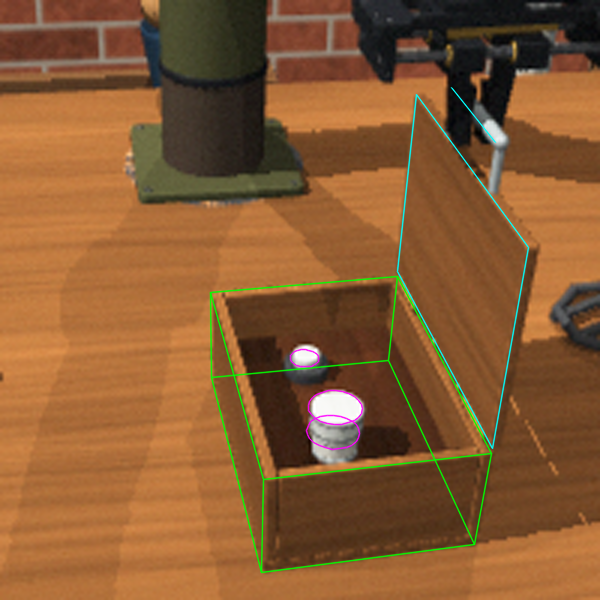

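View pics/w3s.png

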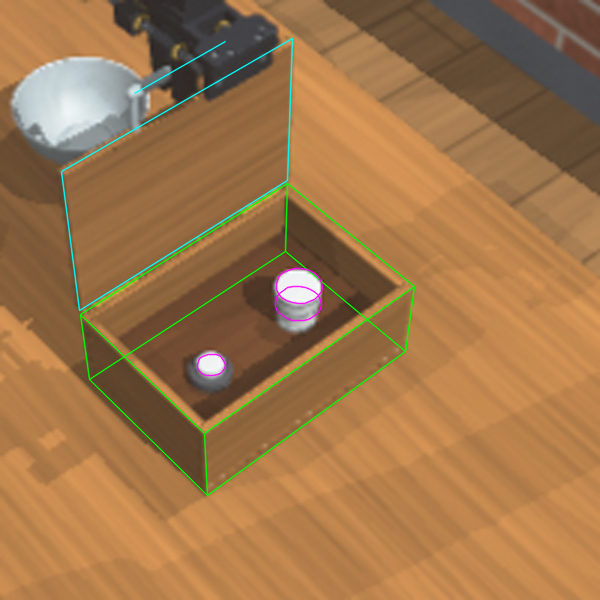

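The lid overlays the upright wireframe in both views; its near top corner is at (535,245) in the scene crop. I open the jaws, rise clear and check.

```bash
python3 -m inch '0 0 0 0; 0 0 0 0; 0 0 0 0; 0 0 0 0; 0 0 0 0; 0 0 0 0' 0.1 && python3 -m inch '0 -12 0 0; 0 -30 0 0; 0 -60 0 0; 0 -62 0 0' 
python3 - <<'E'
from h import *
print(r.get_state()['q'].round(2))
rel([.5251,.0241,.37],1.612)
S=snap('scene');wire(S,[.5844,.0416,1.612],1.57,'w4.png',(80,280,230,430),3)
S=snap('side');wire(S,[.5844,.0416,1.612],1.57,'w4s.png',(80,280,230,430),3)
for n in ['lid_bar','lid_hinge','release_top','lamp_grip']:
  for c in ['scene','side']: print(n,c,[(np.round(x['centre'],1),round(x['p'],2)) for x in r.tip_of(c,n)[:2]])
E
```

```text
clock: 9.15
tool_pos: [0.5795, 0.132, 0.3099]
eef_rot: [0.49, 0.51, -0.51, -0.49]
contact_force: [-0.7, 0.9, 0.8]
opening: 0.551
clock: 9.55
tool_pos: [0.5813, 0.1329, 0.3763]
eef_rot: [0.491, 0.513, -0.507, -0.488]
contact_force: [-0.3, 0.8, -0.1]
opening: 0.552
[-0.15  0.52 -0.26  1.47  0.14  1.15  1.18]
t 9.55 tcp [0.5813 0.1329 0.3763] yaw 1.611 F [-0.3  0.8 -0.1] open 0.552
shift [-106.5    5.6   60.6] spin -0.056556842963212235
lid_bar scene [(array([114.5, 390.3]), 0.71), (array([191. , 437.5]), 0.44)]
lid_bar side []
lid_hinge scene [(array([195.6, 374.9]), 0.59)]
lid_hinge side [(array([160.2, 293. ]), 0.84)]
release_top scene [(array([120.4, 388.2]), 0.5), (array([194.4, 331.3]), 0.38)]
release_top side [(array([200.7, 299.4]), 0.64)]
lamp_grip scene [(array([216.8, 341.5]), 0.91), (array([257.4, 161.4]), 0.26)]
lamp_grip side [(array([175.6, 328.4]), 0.49)]
```

View pics/w4.png

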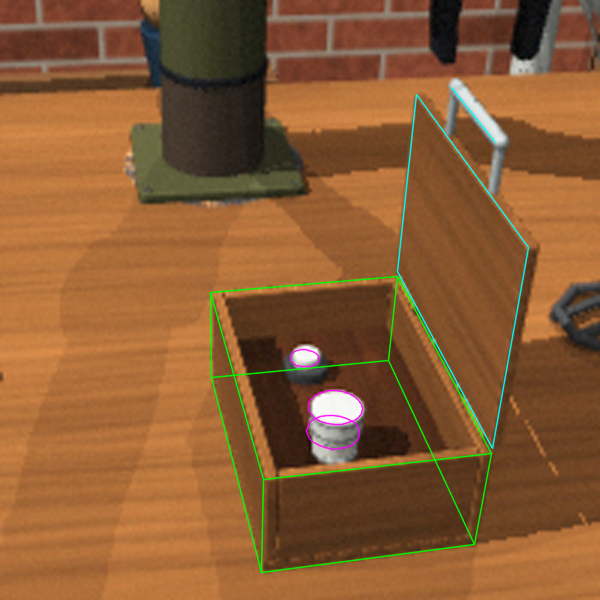

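View pics/w4s.png

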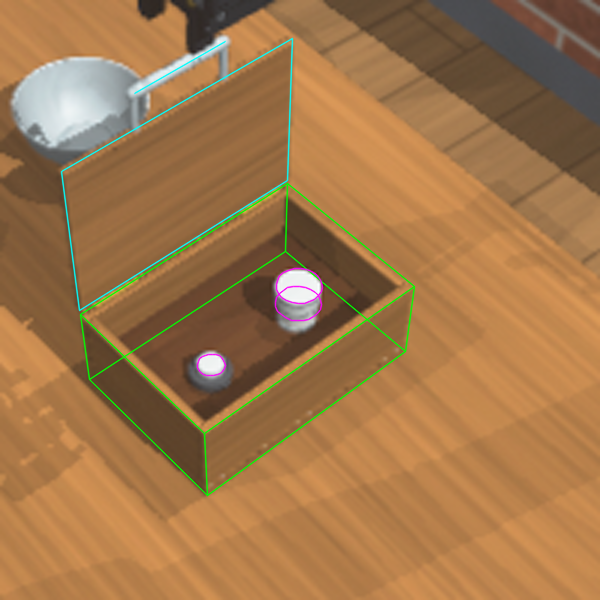

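The lid stays upright after release, with the bar end at (500,140) on the wireframe. Next I go to the button with the jaws shut and turned diagonally, so the gripper body clears both lid and lamp.

```bash
python3 -m inch '-15 0 8 8; -35 0 18 16; -55 0 30 24; -75 0 40 32; -95 0 50 40; -110 0 61 48; -111 0 61 50; -111 0 61 50; -111 0 61 50' -1 25
python3 - <<'E'
from h import *
print(r.get_state()['q'].round(2))
rel([.5233,.0201,.11],.739)
s=snap('wrist','wrist5.png')
print(np.round([proj(s,np.array([.5251,.0241,.067])),proj(s,np.array([.635,.0286,.096]))],1))
for n in ['release_top','lamp_grip']: print(n,[(np.round(x['centre'],1),round(x['p'],2)) for x in r.tip_of('wrist',n)[:2]])
E
```

```text
clock: 10.95
tool_pos: [0.5234, 0.0201, 0.3716]
eef_rot: [-0.659, -0.257, 0.256, 0.659]
contact_force: [0.6, -0.0, -0.3]
opening: 0.004
[-0.11  0.41 -0.03  1.69  0.01  1.04  0.6 ]
t 10.95 tcp [0.5234 0.0201 0.3716] yaw 0.7427 F [ 0.6 -0.  -0.3] open 0.004
shift [-4.000e-01  2.616e+02 -1.000e-01] spin 0.21107334334136713
[[157.1 323.5]
 [210.5 382.8]]
release_top [(array([155.3, 327.3]), 0.68)]
lamp_grip [(array([203.9, 381.1]), 0.88)]
```

View pics/wrist5.png

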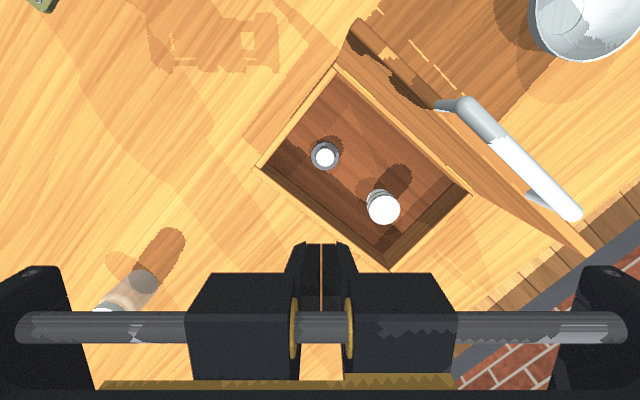

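The wrist view shows the button at (325,156), within 2 px of the prediction, and the lamp cap at (384,208). I descend over the button.

```bash
python3 -m inch '0 40 0 0; 0 80 0 0; 0 120 0 0; 0 160 0 0; 0 200 0 0; 0 240 0 0; 0 265 0 0; 0 278 0 0; 0 283 0 0; 0 283 0 0'
python3 - <<'E'
from h import *
rel([.5233,.0201,.074],.739)
snap('side','side6.png');s=snap('scene')
cv2.imwrite('pics/sc6.png',cv2.resize(s['frame'][80:280,230:430],None,fx=3,fy=3)[:,:,::-1])
E
```

```text
clock: 12.1
tool_pos: [0.5233, 0.0189, 0.0888]
eef_rot: [-0.659, -0.256, 0.255, 0.659]
contact_force: [-0.4, -0.2, 0.1]
opening: 0.006
t 12.1 tcp [0.5233 0.0189 0.0888] yaw 0.739 F [-0.4 -0.2  0.1] open 0.006
shift [ 0.8 14.8  0.9] spin -0.0005854023893107842
```

View pics/sc6.png

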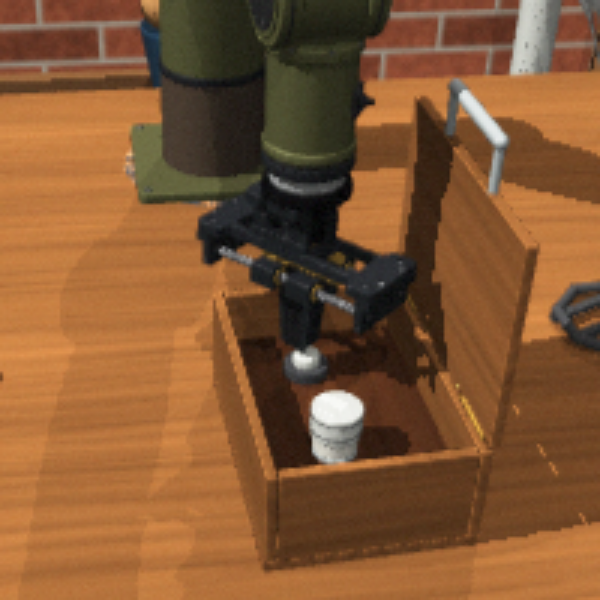

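```bash
python3 -m inch '1 4 0 0; 1 7 0 0; 1 9 0 0; 1 11 0 0; 1 12.5 0 0; 1 14 0 0; 1 15 0 0; 1 16 0 0; 1 16 0 0'
python3 - <<'E'
from h import *
rel([.5233,.0201,.074],.739)
s=snap('scene')
cv2.imwrite('pics/sc7.png',cv2.resize(s['frame'][80:280,230:430],None,fx=3,fy=3)[:,:,::-1])
E
```

```text
clock: 13.1
tool_pos: [0.5239, 0.0194, 0.0742]
eef_rot: [0.66, 0.256, -0.255, -0.659]
contact_force: [-3.1, 0.5, 18.0]
opening: 0.005
t 13.1 tcp [0.5239 0.0194 0.0742] yaw 0.7385 F [-3.1  0.5 18. ] open 0.005
shift [-0.   0.2  0.9] spin -0.02721765793459099
```

View pics/sc7.png

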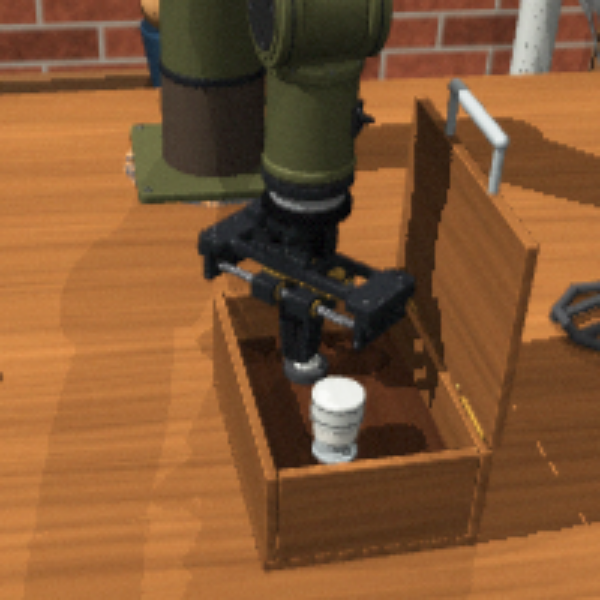

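18 N with the button bottomed. The lamp has popped up, and its foot now shows at (335,450). I lift off, move over the lamp and open the jaws to about 62 mm.

```bash
python3 -m inch '0 -20 0 0; 0 -60 0 0; 0 -100 0 8; 18 -122 -14 16; 36 -122 -28 24; 54 -122 -42 32; 72 -122 -56 40; 88 -122 -68 40; 88 -122 -68 40; 88 -122 -68 40' 0.4 30
python3 - <<'E'
from h import *
S={c:snap(c) for c in ['scene','side','wrist']}
cv2.imwrite('pics/wrist8.png',S['wrist']['frame'][:,:,::-1])
for c in S:
    print(c,[(np.round(x['centre'],1),round(x['p'],2)) for x in r.tip_of(c,'lamp_grip')[:2]],np.round(proj(S[c],np.array([.635,.0286,.1])),1),np.round(proj(S[c],np.array([.635,.0286,.116])),1))
for c in ['scene','side']: wire(S[c],[.5844,.0416,1.612],1.57,f'w8{c}.png',(80,280,230,430),3,ext=.02)
rel([.635,.0286,.1],.041)
E
```

```text
clock: 14.15
tool_pos: [0.6334, 0.0282, 0.1939]
eef_rot: [0.707, 0.014, -0.015, -0.707]
contact_force: [-0.5, -0.3, -1.4]
opening: 0.694
scene [(array([210., 342.]), 0.53)] [214.  341.3] [208.8 341.7]
side [(array([173., 330.]), 0.83)] [173.8 329.3] [170.1 329.4]
wrist [(array([201.6, 322.5]), 0.78)] [205.8 324.4] [212.9 324.6]
t 14.45 tcp [0.6338 0.0282 0.1948] yaw 0.0402 F [ 0.1 -0.1  0.4] open 0.7
shift [ 1.2 94.8  0.4] spin -0.044535648866108876
```

View pics/wrist8.png

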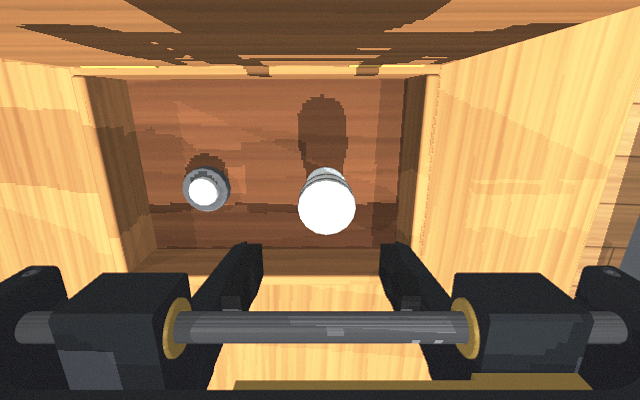

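View pics/w8scene.png

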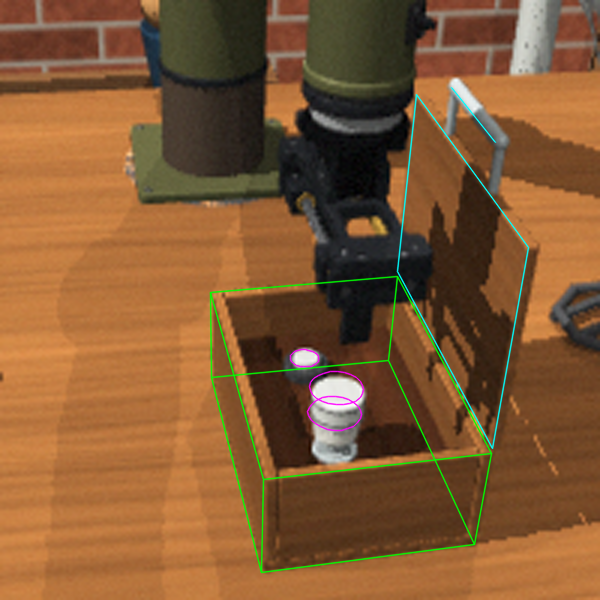

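View pics/w8side.png

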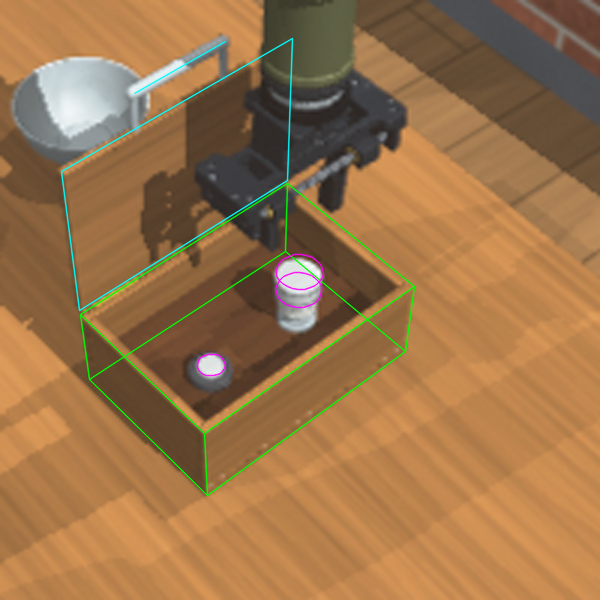

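```bash
python3 - <<'E'
from h import *
S={c:snap(c) for c in ['scene','side','wrist']}
D={'scene':(210,342),'side':(173,330),'wrist':(201.6,322.5)}
print(tri([ray(S[c],D[c]) for c in D]))
# white top blob in each image near prediction
for c in S:
    im=S[c]['frame'].astype(int); g=im.min(2); y,x=map(int,proj(S[c],np.array([.635,.03,.113])))
    w=40 if c=='wrist' else 12
    m=(g>(235 if c=='wrist' else 215)).astype(np.uint8); sub=np.zeros_like(m); sub[y-w:y+w,x-w:x+w]=m[y-w:y+w,x-w:x+w]
    n,l,stt,cen=cv2.connectedComponentsWithStats(sub); i=1+np.argmax(stt[1:,4]); print(c,stt[i],cen[i][::-1].round(1))
    D[c]=tuple(cen[i][::-1])
print(tri([ray(S[c],D[c]) for c in D]), tri([ray(S[c],D[c]) for c in ('scene','side')]))
for z in (.106,.112,.118):print(z,atz(*ray(S['wrist'],D['wrist']),z).round(4))
E
```

```text
(array([0.63399098, 0.03023907, 0.10688092]), [np.float64(0.0036210723493809664), np.float64(0.004537717809923484), np.float64(0.003974216282156246)])
scene [334 207  17  10 130] [211.  342.2]
side [323 167  14  11 118] [171.8 329.4]
wrist [ 296  181   58   53 2364] [207.  324.4]
(array([0.63562565, 0.03000319, 0.1083343 ]), [np.float64(0.000989849446057556), np.float64(0.001044692623216419), np.float64(0.0007989607687996071)]) (array([0.63513438, 0.02962362, 0.10859336]), [np.float64(0.0008787087109736604), np.float64(0.0008787087109737014)])
0.106 [0.6363 0.0297 0.106 ]
0.112 [0.6361 0.0318 0.112 ]
0.118 [0.636  0.0339 0.118 ]
```

Triangulation puts the cap top at (0.6356, 0.030, 0.108) with 1 mm residuals. That is about 13 mm of pop-up. I descend and grip.

```bash
python3 -m inch '2 30 2 0; 2 60 2 0; 2 90 2 0; 2 108 2 0; 2 108 2 0' && python3 -m inch '0 0 0 0; 0 0 0 0; 0 0 0 0; 0 0 0 0; 0 0 0 0; 0 0 0 0' -1 35
python3 - <<'E'
from h import *
rel([.6356,.03,.085],.041)
s=snap('wrist','wrist9.png'); s=snap('side')
cv2.imwrite('pics/sd9.png',cv2.resize(s['frame'][80:280,230:430],None,fx=3,fy=3)[:,:,::-1])
E
```

```text
clock: 15.1
tool_pos: [0.6343, 0.0304, 0.0841]
eef_rot: [-0.707, -0.012, 0.016, 0.707]
contact_force: [0.3, 0.5, -0.1]
opening: 0.698
clock: 15.7
tool_pos: [0.6371, 0.0304, 0.0873]
eef_rot: [-0.707, -0.015, 0.014, 0.707]
contact_force: [-0.2, -1.1, 1.8]
opening: 0.483
t 15.7 tcp [0.6371 0.0304 0.0873] yaw 0.0404 F [-0.2 -1.1  1.8] open 0.483
shift [-1.5  2.3 -0.3] spin -0.03494318344372153
```

View pics/wrist9.png

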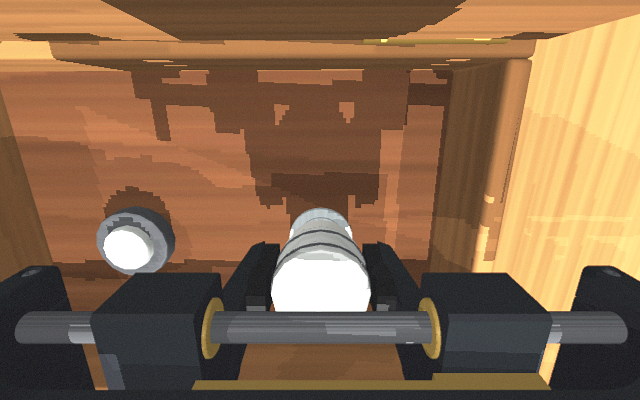

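View pics/sd9.png

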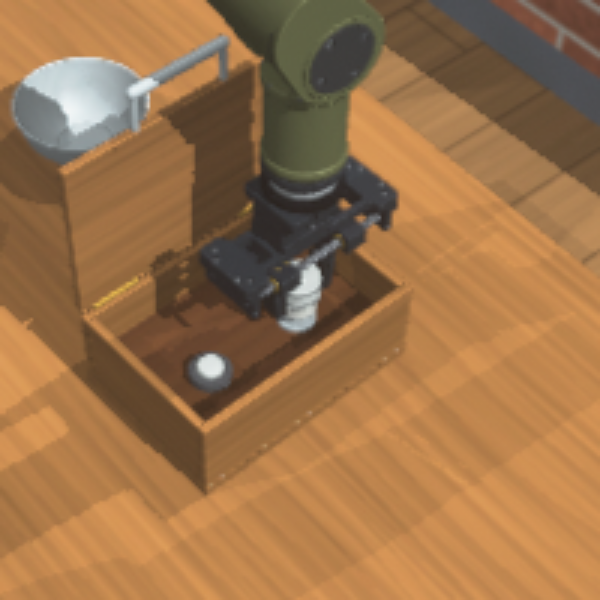

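The opening stopped at 0.483, which matches the 44 mm cap given the bias seen on the bar. I pull straight up slowly with a firmer grip.

```bash
python3 -m inch '0 -6 0 0; 0 -12 0 0; 0 -18 0 0; 0 -24 0 0; 0 -30 0 0; 0 -36 0 0; 0 -41 0 0; 0 -46 0 0; 0 -51 0 0; 0 -56 0 0' - 50 
python3 - <<'E'
from h import *
rel([.6356,.03,.085],.041)
s=snap('side')
cv2.imwrite('pics/sd10.png',cv2.resize(s['frame'][80:280,230:430],None,fx=3,fy=3)[:,:,::-1])
E
```

```text
clock: 16.8
tool_pos: [0.6369, 0.0304, 0.1431]
eef_rot: [0.707, 0.015, -0.014, -0.707]
contact_force: [5.1, -0.6, -4.9]
opening: 0.48
t 16.8 tcp [0.6369 0.0304 0.1431] yaw 0.0404 F [ 5.1 -0.6 -4.9] open 0.48
shift [-1.4 58.1 -0.3] spin -0.03331194508081789
```

View pics/sd10.png

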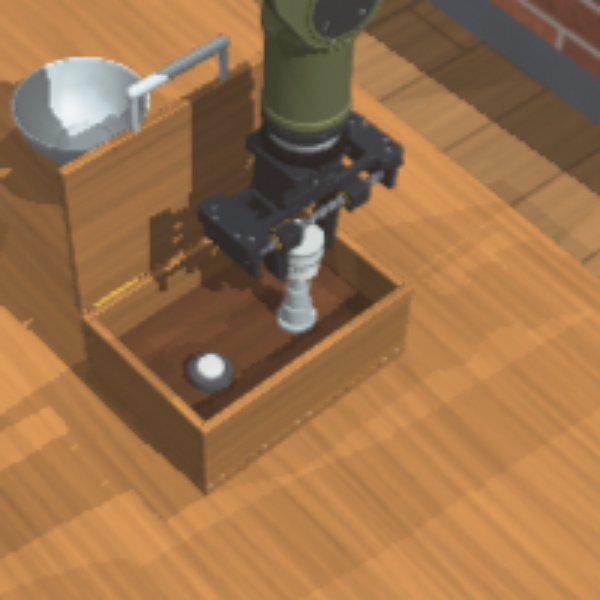

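The lamp is rising with the gripper, with the mast showing at (297,295), and is past the catch. I continue, easing the 1 mm side offset.

```bash
python3 -m inch '-0.5 -6 0 0; -1 -12 0 0; -1 -18 0 0; -1 -24 0 0; -1 -30 0 0; -1 -35 0 0; -1 -39 0 0; -1 -42 0 0; -1 -44 0 0; -1 -45 0 0' 
python3 - <<'E'
from h import *
rel([.6356,.03,.085],.041)
E
```

```text
clock: 17.85
tool_pos: [0.6368, 0.0304, 0.1878]
eef_rot: [0.707, 0.015, -0.013, -0.707]
contact_force: [7.2, -0.3, -6.3]
opening: 0.486
t 17.85 tcp [0.6368 0.0304 0.1878] yaw 0.0406 F [ 7.2 -0.3 -6.3] open 0.486
shift [ -1.6 102.8  -0.3] spin -0.0256362645926027
```

```bash
python3 -m inch '1 -1 0 0; 2 -2 0 0; 2 -3 0 0; 2 -4 0 0; 2 -5 0 0; 2 -5 0 0' 
python3 - <<'E'
from h import *
rel([.6356,.03,.085],.041)
E
```

```text
clock: 18.45
tool_pos: [0.637, 0.0303, 0.1927]
eef_rot: [0.707, 0.014, -0.015, -0.707]
contact_force: [2.4, -2.1, -7.1]
opening: 0.484
t 18.45 tcp [0.637  0.0303 0.1927] yaw 0.0404 F [ 2.4 -2.1 -7.1] open 0.484
shift [ -1.3 107.7  -0.3] spin -0.03652105695858882
```

```bash
python3 -m inch '0.5 -1 0 0; 0.5 -2 0 0; 0.5 -3 0 0; 0.5 -3 0 0' 
python3 - <<'E'
from h import *
rel([.6356,.03,.085],.041)
E
```

```text
clock: 18.85
tool_pos: [0.6369, 0.0304, 0.1929]
eef_rot: [0.707, 0.013, -0.015, -0.707]
contact_force: [6.5, -0.7, -23.8]
opening: 0.485
t 18.85 tcp [0.6369 0.0304 0.1929] yaw 0.0406 F [  6.5  -0.7 -23.8] open 0.485
shift [ -1.  107.9  -0.3] spin -0.02420725660110123
```

The TCP stopped at 0.1929 while the force rose to 24 N, so this is the hard end. I ease the pull slightly and verify by camera, including the bystanders and the lid.

```bash
python3 -m inch '0 1 0 0; 0 1 0 0; 0 1 0 0' 
python3 - <<'E'
from h import *
rel([.6356,.03,.085],.041)
S={c:snap(c,c+'12.png') for c in ['scene','side']}
for c in S: wire(S[c],[.5844,.0416,1.612],1.57,f'w12{c}.png',(60,260,230,430),3,ext=.12)
E
```

```text
clock: 19.15
tool_pos: [0.6369, 0.0304, 0.1929]
eef_rot: [0.707, 0.013, -0.015, -0.707]
contact_force: [5.5, -1.5, -19.5]
opening: 0.483
t 19.15 tcp [0.6369 0.0304 0.1929] yaw 0.0405 F [  5.5  -1.5 -19.5] open 0.483
shift [ -1.1 107.9  -0.3] spin -0.031389858104398254
```

View pics/w12scene.png

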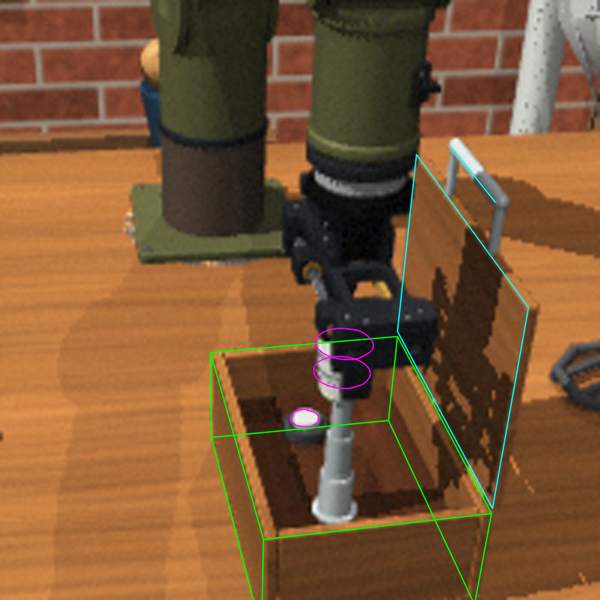

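View pics/w12side.png

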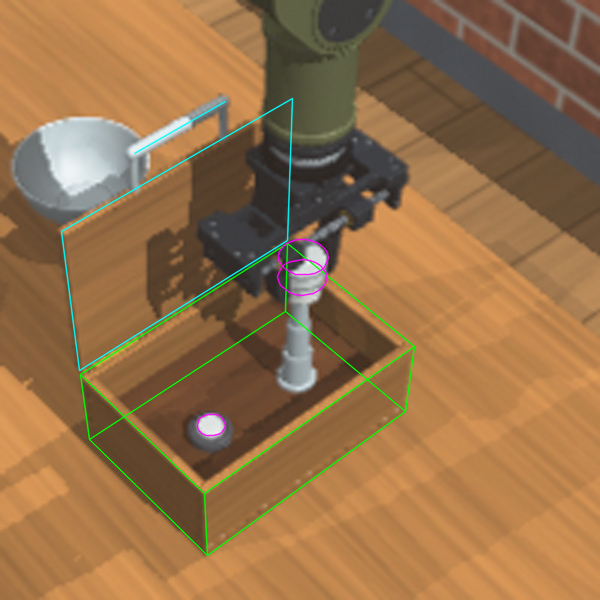

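View pics/scene12.png

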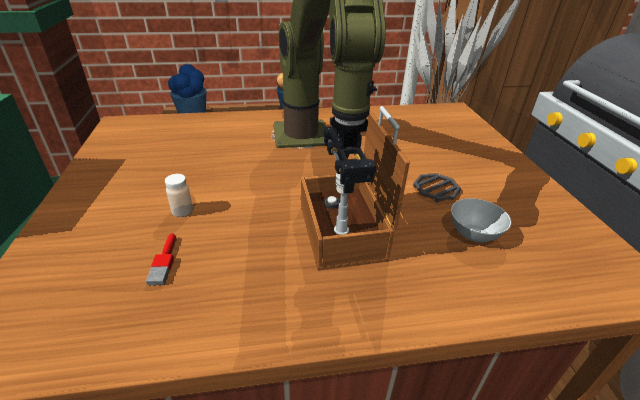

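The lamp cap sits on the fully-out wireframe in the side view at (304,258). The lid is upright and the bystanders are unmoved. I hand in while holding.

```bash
python3 - <<'E'
from h import *
st=r.get_state();print(st['clock'],st['tool_pos'].round(4),st['contact_force'].round(1),st['opening'])
print(r.finish_job())
E
```

```text
19.25 [0.6369 0.0304 0.1929] [  4.9  -0.9 -19.6] 0.485181108194906
the job is handed in; nothing more can be done
None
```

The job is handed in at 19.25 s of the 64 s allowed, with the arm still holding the lamp fully out.

- **Lid:** I swung it up by its bar to upright and let go. It matched the 1.57 rad outline in both fixed cameras right after release and again at the end.
- **Button:** I pressed it to the bottom with the jaws shut, reading about 18 N. The lamp came free and popped up about 13 mm.
- **Lamp:** I gripped it by the cap and pulled it straight up about 106 mm. Then it stopped: the tool height stayed at 0.1929 m while the pull rose from 7 to 24 N. I eased that to about 19.5 N. Pop-up plus pull gives about 0.12 m, and the cap sits on the fully-out outline in the side view.
- **Grip:** The opening stayed at 0.48 to 0.49 through the pull, so I saw no sign of slipping.
- **Bystanders:** The bowl, pastry brush, shaker and trivet look unmoved in the last scene picture. I checked that by eye and did not measure it.

**Less certain:**
- A sideways force of about 5 N remains on the grip because the tool sits slightly off the lamp's axis.
- In the scene view the fingers hide part of the cap, so that camera confirms the final height less well than the side camera.
- Swinging the lid briefly read about 16 N at the wrist, because my arc was about 2 mm off the bar's true circle.

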